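# Feel for the chip drawer's release notch

## Robot

A 7-joint arm with a two-finger parallel gripper is mounted at the origin on the work surface. World frame = base frame: x ahead of the robot, y to its left, z up, the work surface at z = 0. Lengths are in m, angles in rad, forces in N, time in s.
With the tool pointing down it reaches from about 0.35 to 0.9 m from the base axis. Payload 19.9 kg.
Tool frame: the origin (TCP) lies between the finger pads; the fingertips stand 17 mm ahead of it and the grasp point (between the pads) lies 2 mm behind it; x points along the fingers, y is the direction in which the jaws open and shut, and the axes are right-handed (so a half turn about x gives the same grasp; the last joint's range is limited). The gripper opens to 85 mm and grips with 20 to 120 N. Pads are 22 mm wide; open, the fingers measure 114 mm over their backs; the gripper's body (76 mm by 85 mm) begins 54 mm behind the grasp point. The pads swing forward as they close: fully open they stand 13 mm farther back than shut.
Start: joints at [1.214, 0.417, -0.01, 1.614, 0.005, 1.111, -0.053], TCP at [0.194, -0.594, 0.248] pointing down, gripper open.
Joint ranges: [-2.81, 2.81], [-0.39, 2.02], [-1.27, 1.25], [0.06, 2.57], [-1.19, 4.33], [0.19, 2], [-2.82, 2.82]. Speed limits (rad/s): [1.89, 1.89, 2.39, 2.39, 3.01, 3.01, 3.01].

## Interface

Orientations are given as [roll, pitch, yaw] about the fixed x, y, z axes, in that order (R = Rz(yaw) Ry(pitch) Rx(roll)).
In Python, from workcell import arm gives the robot as it stands. The module is installed in compiled form; this text tells all that it offers.
- The arm moves only by the shell command python3 -m jog 'ROWS' [OPENING] [FORCE]. ROWS is JSON, one flat list of numbers, 6 for each row, row after row: the shift along the tool's x, y, z scaled (see below), then the turn, a rotation vector about the tool's x, y, z scaled (see below). A call has 1 to 10 rows; each row is the pose to reach, as a shift and turn from the pose measured when the call began, along the tool's axes at that moment, turning the shorter way round; what a row does not reach only later rows make up. The controller multiplies each number of a shift by 30 cm and each number of a turn by 180 degrees. A row lasts 1/8 s, in which the tool goes at most 62.5 mm and 10.7 degrees, less where a joint would pass 70% of its speed; a pose out of reach is approached as far as the arm can. A call with a number of a shift or a turn outside -1 to 1 is refused whole. A call with a gripper value outside its range is refused whole. OPENING is the opening, from 0 (shut) to 1 (fully open), set as the call begins (- or left out, the last holds). The fingers move at their own pace and stop on an object; FORCE is the grip in N (left out, the last holds). Time passes only in rows, so rows that repeat a pose let the fingers close. It gives the time, the measured TCP pose, the force and the opening at its end, in the units of the state.
- arm.state(): the state, without advancing time (a new reading comes with each control period).
- arm.grab_frame(name): name is "scene" or "side" or "wrist"; returns a dict with "frame" (480x640x3 uint8, red, green, blue), "K" (3x3 intrinsics, pixels), "dist" ([k1, k2, p1, p2, k3] as OpenCV has them; the pictures are not rectified), "world_to_cam" (4x4, takes a point from world to camera coordinates). Camera axes: x right, y down, z forward; pixel columns grow to the right and rows downward; lengths in m; the calibration is good to about 2 mm. A picture is of the moment at which its call begins. There is no depth.
- arm.sign_off(): hands the job in, once; it reports no verdict.
The state is a dict: "t": time; "joint_positions": joint angles; "qd": joint speeds; "effort": joint torques, N m; "ee_pos": TCP position; "tool_rot": TCP orientation; "ft_force": force on the tool from outside, world axes, zero at the start; "ft_torque": the same for the moment, N m; "finger_gap": finger opening in m.
Only numpy, scipy, OpenCV 4.12 (cv2) and the standard library are available. Lean on these libraries where they do the work, as an engineer would, in place of code of your own. Each camera call takes 0.05 s, during which the arm holds its last target.

## Task

The chip collector's release sits in a notch somewhere along the dark sprung strip on its top. With the fingers closed, press the strip lightly down beside the red-banded end cover and run the fingertip along it until you find the notch; then push the release inside it gently all the way down, so that the drawer springs out by itself, and come away. Lift nothing, and leave everything else on the bench where it is.

Things in the scene. Friction and masses are not known exactly. Their poses are not given: they have to be found in the camera images.
- collector: grey chip collector fixed to the bench, 150 mm (x) by 470 mm (y), turned by up to 0.3 rad. Origin: centre of its underside, on the bench; x points to its back, away from the robot, y along the strip, z up. End covers, 78 mm high, fill y beyond +130 and -130 mm; the +y one has a red band. Between them the walls before and behind the strip are 60 mm high and stand 50 mm apart
- strip_mid (a point): centre of the shown part of the dark strip, at the height of its top (68 mm above the bench, collector x = y = 0). It is 44 mm wide (x), 260 mm long (y). Its one notch is cut through the full width, 48 mm long (y), with upright sides; the notch's centre lies anywhere from collector y = +10 to -90 mm and is not reported: it must be felt or seen
- red_end (a point): point on the strip's centre line, at the height of its top (68 mm), where it goes under the red-banded end cover (collector y = +130 mm)
- strip (a joint): how far the whole strip is pressed down, m: 0 at rest, at most 0.006; pressed above 0.001. It sinks level wherever it is pressed and springs back: about 1.5 N starts it, 5.5 N bottoms it. It returns to 0 when the fingertip is wholly over the notch
- release (a joint): how far the release is pressed down, m: 0 at the start, 0.010 at its stop, a hard one; down enough above 0.007. A dark pad 42 x 42 mm in the notch, its top at first 52 mm above the bench (16 mm below the strip's top). About 6 N moves it; it stays where it is pushed
- drawer (a joint): how far the chip drawer is out, m: 0 shut; driven by the release through a linkage, 3 mm out for each mm of press, towards the collector's -x side, up to 0.030
- key_blank: brass key blank, 63 x 26 x 4 mm, lying on the red-banded end cover, loose; origin under its middle
- padlock: brass padlock, 22 x 46 mm and 67 mm tall, standing on the bench behind the collector, loose; origin under its middle
- mug: white mug, 80 mm across, 90 mm tall, loose; origin under its middle
- oil: yellow oil bottle with a red cap, 44 mm across, 110 mm tall, loose; origin under its middle
- file: flat file with green handle, 250 mm long, 24 mm wide, 20 mm high, lying on the bench, loose; origin under its middle

How it is judged:
By the outcome, as a careful person would: the job done as asked, in the order asked, and still so for the second after the job is handed in, with the robot touching nothing.
It also fails if it takes over 45 s, if anything falls off the work surface, if the arm or the gripper's body presses on something with over 40 N, if the wrist force passes 120 N, or if a joint passes its speed limit or range.

## Working session

There is one attempt and no reset: what is moved stays moved. The work goes in short steps, Python scripts to look and compute and a shell command to move; the robot and the scene stay as the last step left them, time stands still between calls to the robot, and variables do not carry over. Pictures are saved under pics/ and viewed, and the job is handed in when it is done.

```bash
mkdir -p pics; python3 - <<'E'
from workcell import arm
import cv2
print(arm.state())
for n in("scene","side","wrist"):
    f=arm.grab_frame(n); cv2.imwrite(f"pics/a_{n}.png",f["frame"][:,:,::-1]); print(n,f["K"],f["dist"],f["world_to_cam"])
E
```

```text
{'t': 0.0, 'joint_positions': array([ 1.21454441,  0.41795455, -0.0102832 ,  1.61418289,  0.00470541,
        1.1106747 , -0.05302504]), 'qd': array([ 9.25271808e-04,  5.07079691e-04,  3.73084607e-04,  1.65181430e-04,
       -3.62781438e-05, -7.77103481e-04, -2.19324049e-03]), 'effort': array([ 2.36073662e-03, -8.64437556e+01,  6.79931380e-01, -4.34904027e+01,
        1.91014615e-02,  7.14056907e-03, -1.03590668e-05]), 'ee_pos': array([ 0.19336674, -0.5939948 ,  0.2476688 ]), 'tool_rot': array([-1.48455469,  1.56960012,  1.97175743]), 'ft_force': array([-0.44518756, -0.04752728,  0.4156161 ]), 'ft_torque': array([-0.01148039, -0.02162336,  0.01847287]), 'finger_gap': 0.08556839585307568}
scene [[530.09486154   0.         314.17706939]
 [  0.         530.09486154 246.53236071]
 [  0.           0.           1.        ]] [-0.03048118  0.          0.          0.          0.        ] [[ 0.87968882  0.47547428 -0.00847292 -0.51444164]
 [ 0.28538373 -0.54208131 -0.79038217 -0.18915577]
 [-0.3803994   0.69287233 -0.61255549  1.39847322]
 [ 0.          0.          0.          1.        ]]
side [[531.07529759   0.         317.28681862]
 [  0.         531.07529759 240.68886047]
 [  0.           0.           1.        ]] [-0.1553648  0.         0.         0.         0.       ] [[-0.93465329 -0.35548168  0.0074832   0.54509928]
 [-0.28213572  0.72867098 -0.62404971  0.30794879]
 [ 0.21638545 -0.58538139 -0.78134881  0.92416587]
 [ 0.          0.          0.          1.        ]]
wrist [[422.89335575   0.         313.50975771]
 [  0.         422.89335575 242.18213492]
 [  0.           0.           1.        ]] [-0.05341845  0.          0.          0.          0.        ] [[ 0.31042409 -0.95059653 -0.00176562 -0.62442037]
 [-0.91304182 -0.29867623  0.27775376 -0.03584859]
 [-0.26455911 -0.08460938 -0.96065068  0.37893753]
 [ 0.          0.          0.          1.        ]]
```

View pics/a_scene.png

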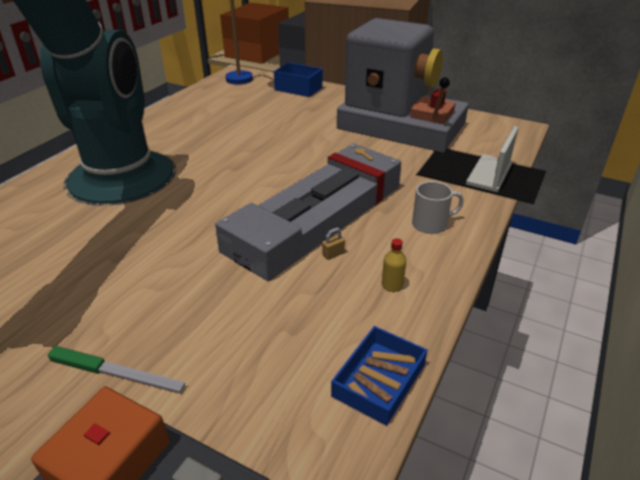

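View pics/a_side.png

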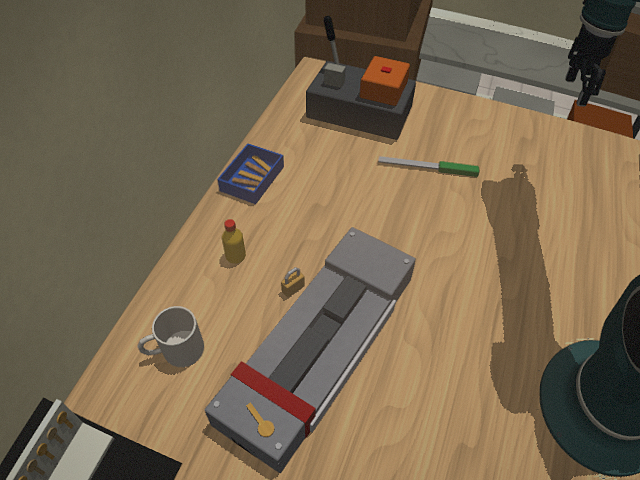

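View pics/a_wrist.png

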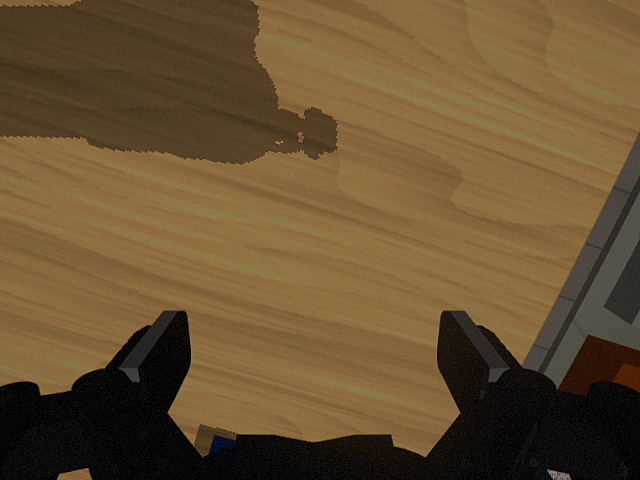

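The side view shows the collector from (350,230) to (280,465), with the red band near (275,390). The strip runs from about (355,285) to (290,385), and there is an edge near (332,315) that could belong to the notch. I'll enlarge both views.

```bash
python3 - <<'E'
import cv2
a=cv2.imread("pics/a_side.png")[220:470,200:420]; b=cv2.imread("pics/a_scene.png")[140:280,210:410]
cv2.imwrite("pics/b_side.png",cv2.resize(a,None,fx=2.4,fy=2.4,interpolation=cv2.INTER_CUBIC)*1)
cv2.imwrite("pics/b_scene.png",cv2.resize(b,None,fx=4,fy=4,interpolation=cv2.INTER_CUBIC))
E
```

```text
(no output)
```

View pics/b_side.png

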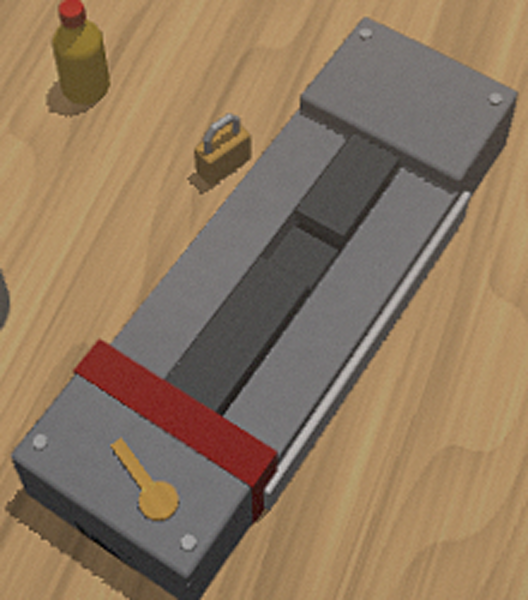

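View pics/b_scene.png

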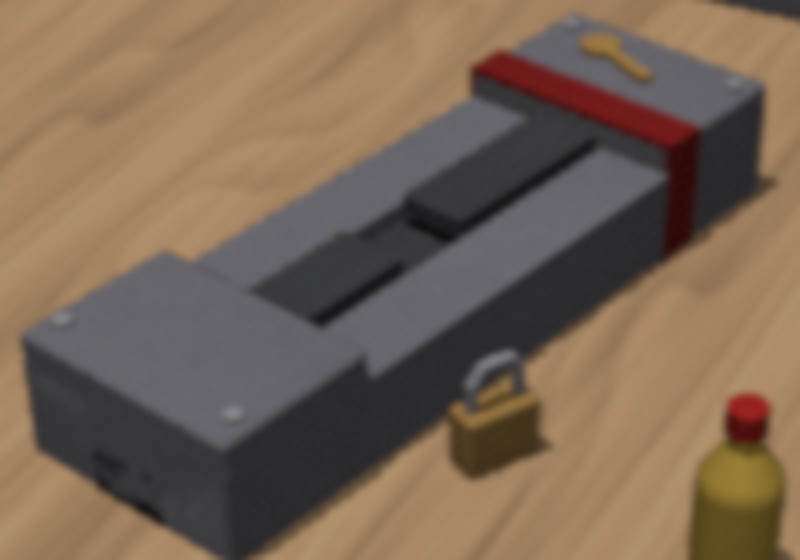

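The notch is visible in both views: in the side crop its far wall runs (299,212)-(340,238) and its near edge (263,258)-(308,290). In the scene crop its red-side wall runs (408,202)-(455,232) and its other edge (345,235)-(403,265).

```bash
cat > h.py <<'E'
import numpy as np,cv2
from workcell import arm
from scipy.spatial.transform import Rotation as R
def ray(f,px,z):
    p=cv2.undistortPoints(np.array(px,float).reshape(-1,1,2),f["K"],np.array(f["dist"])).reshape(-1,2)
    T=np.array(f["world_to_cam"]);Rm=T[:3,:3];C=-Rm.T@T[:3,3]
    d=np.c_[p,np.ones(len(p))]@Rm
    return C+d*((z-C[2])/d[:,2])[:,None]
E
python3 - <<'E'
from h import *
s=arm.grab_frame("side");c=arm.grab_frame("scene")
S=lambda L:[(x/2.4+200,y/2.4+220) for x,y in L]
C=lambda L:[(x/4+210,y/4+140) for x,y in L]
np.set_printoptions(precision=4,suppress=True)
print("side cover tops: farL,farR,farIn L, band L,R(in), nearL\n",ray(s,S([(365,18),(516,95),(303,98),(100,341),(278,458),(15,462)]),.078))
print("side notch farL farR nearL nearR\n",ray(s,S([(299,212),(340,238),(263,258),(308,290)]),.068))
print("scene cover: -end robotside corner?, back, in robot, in back, band\n",ray(c,C([(25,335),(225,450),(168,253),(368,355),(473,72),(668,148),(763,88),(575,12)]),.078))
print("scene notch red side L R, other L R\n",ray(c,C([(408,202),(455,232),(345,235),(403,265)]),.068))
E
```

```text
side cover tops: farL,farR,farIn L, band L,R(in), nearL
 [[ 0.5727 -0.1712  0.078 ]
 [ 0.431  -0.138   0.078 ]
 [ 0.5927 -0.0725  0.078 ]
 [ 0.653   0.182   0.078 ]
 [ 0.5038  0.2171  0.078 ]
 [ 0.668   0.2854  0.078 ]]
side notch farL farR nearL nearR
 [[0.5602 0.024  0.068 ]
 [0.5231 0.0344 0.068 ]
 [0.5714 0.0715 0.068 ]
 [0.5306 0.0847 0.068 ]]
scene cover: -end robotside corner?, back, in robot, in back, band
 [[ 0.4371 -0.1466  0.078 ]
 [ 0.5788 -0.1789  0.078 ]
 [ 0.4594 -0.0486  0.078 ]
 [ 0.6011 -0.0802  0.078 ]
 [ 0.5124  0.2079  0.078 ]
 [ 0.6543  0.1786  0.078 ]
 [ 0.6771  0.2713  0.078 ]
 [ 0.5338  0.3099  0.078 ]]
scene notch red side L R, other L R
 [[0.5414 0.071  0.068 ]
 [0.5796 0.0555 0.068 ]
 [0.5271 0.0245 0.068 ]
 [0.5699 0.0131 0.068 ]]
```

Averaging both views gives a collector centre of about (0.553, 0.068) and yaw of about -0.218. The notch centre is near collector y = -21 mm. Next I'll work out the approach to a point above the red end, at collector y = +100 mm.

```bash
cat >> h.py <<'E'
np.set_printoptions(precision=4,suppress=True)
C0=np.array([.553,.068]);YAW=-.218
def col(x,y): 
    c,s=np.cos(YAW),np.sin(YAW); return C0+np.array([c*x-s*y,s*x+c*y])
def incol(p):
    c,s=np.cos(YAW),np.sin(YAW); d=np.array(p[:2])-C0; return np.array([c*d[0]+s*d[1],-s*d[0]+c*d[1]])
def plan(x,y,z,jaw=0.0):
    """collector x,y, TCP z; tool x down, tool y along +-collector x (jaw=0) or y (pi/2)"""
    st=arm.state(); p=st["ee_pos"]; M=R.from_euler("xyz",st["tool_rot"])
    best=None
    for k in(0,np.pi):
        a=YAW+jaw+k; ty=np.array([np.cos(a),np.sin(a),0]); tx=np.array([0,0,-1.])
        G=R.from_matrix(np.c_[tx,ty,np.cross(tx,ty)])
        rv=(M.inv()*G).as_rotvec()
        if best is None or np.linalg.norm(rv)<np.linalg.norm(best): best=rv
    t=np.r_[col(x,y),z]
    print("t",st["t"],"pos",p,"col",incol(p),"q",st["joint_positions"],"F",st["ft_force"],"gap",st["finger_gap"])
    print("shift/0.3",M.inv().apply(t-p)/.3,"turn/pi",best/np.pi)
E
python3 -c "
from h import *
plan(0,.1,.14);plan(0,.1,.14,np.pi/2)"
```

```text
t 0.25 pos [ 0.1935 -0.5941  0.248 ] col [-0.2078 -0.7242] q [ 1.2145  0.4177 -0.0103  1.6138  0.0047  1.1107 -0.053 ] F [ 0.3847 -0.4845  0.4307] gap 0.0854993603460802
shift/0.3 [ 0.3611 -2.0145 -1.9922] turn/pi [-0.3304 -0.0001  0.0002]
t 0.25 pos [ 0.1935 -0.5941  0.248 ] col [-0.2078 -0.7242] q [ 1.2145  0.4177 -0.0103  1.6138  0.0047  1.1107 -0.053 ] F [ 0.3847 -0.4845  0.4307] gap 0.0854993603460802
shift/0.3 [ 0.3611 -2.0145 -1.9922] turn/pi [0.1696 0.0001 0.0002]
```

```bash
python3 -m jog '[0,-0.1,-0.1,-0.016,0,0, 0,-0.2,-0.2,-0.033,0,0, 0,-0.3,-0.3,-0.05,0,0, 0,-0.4,-0.4,-0.066,0,0, 0,-0.5,-0.5,-0.08,0,0, 0,-0.6,-0.6,-0.1,0,0, 0,-0.7,-0.7,-0.116,0,0, 0,-0.8,-0.8,-0.133,0,0, 0,-0.9,-0.9,-0.15,0,0, 0,-1,-1,-0.165,0,0]' 0 20; python3 -c "
from h import *
plan(0,.1,.14)"
```

```text
t: 1.5
ee_pos: [0.3863, -0.2147, 0.2483]
tool_rot: [-2.336, 1.571, 1.64]
ft_force: [0.9, -0.2, -0.3]
finger_gap: 0.0003
t 1.5 pos [ 0.3863 -0.2147  0.2483] col [-0.1016 -0.3121] q [ 0.771   0.0996 -0.3523  2.0356  0.0402  1.0129 -0.337 ] F [ 0.9206 -0.2411 -0.2681] gap 0.0002598456052933825
shift/0.3 [ 0.3612 -0.3859 -1.3612] turn/pi [-0.1649 -0.0001  0.    ]
```

```bash
python3 -m jog '[0,-0.03,-0.1,-0.016,0,0, 0,-0.07,-0.2,-0.033,0,0, 0,-0.11,-0.3,-0.05,0,0, 0,-0.15,-0.4,-0.066,0,0, 0,-0.19,-0.5,-0.08,0,0, 0,-0.23,-0.6,-0.1,0,0, 0,-0.27,-0.7,-0.116,0,0, 0,-0.31,-0.8,-0.133,0,0, 0,-0.35,-0.9,-0.15,0,0, 0,-0.386,-1,-0.165,0,0]'; python3 - <<'E'
from h import *
plan(0,.1,.14)
f=arm.grab_frame("wrist"); cv2.imwrite("pics/c.png",f["frame"][:,:,::-1]); np.save("pics/c.npy",f["world_to_cam"])
E
```

```text
t: 2.75
ee_pos: [0.5021, 0.0863, 0.2484]
tool_rot: [2.552, 1.571, 0.765]
ft_force: [0.7, 0.2, 0.7]
finger_gap: 0.0
t 2.75 pos [0.5021 0.0863 0.2484] col [-0.0536  0.0069] q [ 0.3282  0.2658 -0.6503  1.8799  0.1837  1.0554 -0.6124] F [0.7496 0.1509 0.7053] gap 2.41701212825983e-05
shift/0.3 [ 0.3614  0.1793 -0.3101] turn/pi [ 0.0006 -0.0001 -0.    ]
```

View pics/c.png

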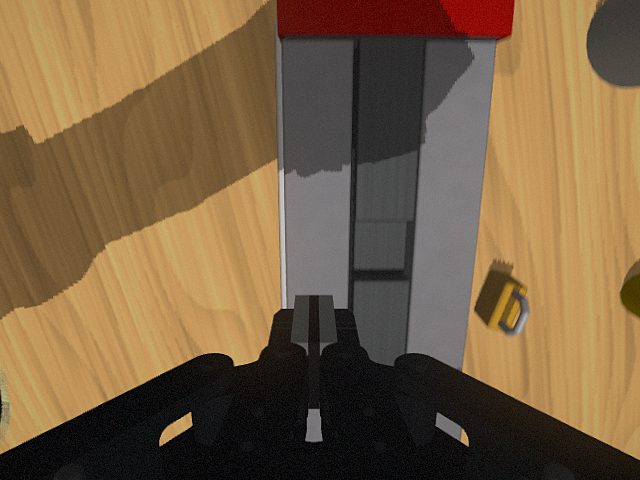

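The wrist view clearly shows the strip, with columns 355–420 at the red end (row 38). The notch spans rows 219–279 or so. I'll refine from here.

```bash
python3 - <<'E'
from h import *
f=arm.grab_frame("wrist")
P=ray(f,[(358,40),(423,40),(357,219),(413,221),(355,278),(408,281)],.068)
for p in P: print(p,incol(p))
Q=ray(f,[(283,37),(512,37)],.078)
for p in Q: print(p,incol(p))
Q=ray(f,[(286,60),(494,60),(287,290),(469,300)],.060)
for p in Q: print(p,incol(p))
im=cv2.imread("pics/c.png")[190:320,320:450];cv2.imwrite("pics/c2.png",cv2.resize(im,None,fx=4.5,fy=4.5))
E
```

```text
[0.5587 0.2048 0.068 ] [-0.0241  0.1348]
[0.6015 0.1961 0.068 ] [0.0197 0.1355]
[0.5355 0.084  0.068 ] [-0.0206  0.0119]
[0.576  0.0739 0.068 ] [0.0212 0.0107]
[0.5255 0.0385 0.068 ] [-0.0204 -0.0348]
[0.5653 0.0274 0.068 ] [ 0.0208 -0.037 ]
[0.5102 0.2151 0.078 ] [-0.0736  0.1344]
[0.6568 0.1855 0.078 ] [0.0759 0.1372]
[0.5084 0.2036 0.06  ] [-0.0728  0.1227]
[0.6509 0.1745 0.06  ] [0.0726 0.1251]
[0.4708 0.0366 0.06  ] [-0.0735 -0.0485]
[ 0.6128 -0.0029  0.06  ] [ 0.0737 -0.0562]
```

View pics/c2.png

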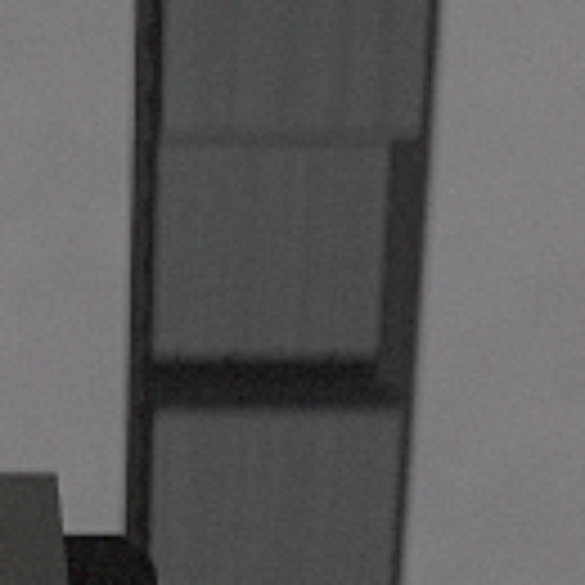

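The wrist view puts the red band edge 5 mm further along +y in my frame, so I'm shifting the frame origin to match. The notch centre is then near collector y = -17 mm.

```bash
sed -i 's/C0=np.array(\[.553,.068\])/C0=np.array([.554,.0724])/' h.py; python3 -c "
from h import *
plan(0,.106,.105)"
```

```text
t 2.85 pos [0.5023 0.0884 0.2484] col [-0.0539  0.0044] q [ 0.3264  0.2671 -0.6521  1.8789  0.1834  1.0551 -0.6124] F [-0.8714 -0.1386 -0.3137] gap 0.00023934741014180558
shift/0.3 [ 0.4785  0.1815 -0.3368] turn/pi [ 0.0016 -0.0006  0.    ]
```

```bash
python3 -m jog '[0,0.06,-0.11,0,0,0, 0,0.12,-0.22,0,0,0, 0,0.18,-0.335,0,0,0, 0.1,0.1815,-0.337,0,0,0, 0.2,0.1815,-0.337,0,0,0, 0.3,0.1815,-0.337,0,0,0, 0.38,0.1815,-0.337,0,0,0, 0.45,0.1815,-0.337,0,0,0, 0.475,0.1815,-0.337,0,0,0, 0.475,0.1815,-0.337,0,0,0]'; python3 - <<'E'
from h import *
plan(0,.106,.083)
for n in("side","wrist","scene"):
    f=arm.grab_frame(n); cv2.imwrite(f"pics/d_{n}.png",f["frame"][:,:,::-1])
E
python3 -c "
import cv2
a=cv2.imread('pics/d_side.png')[240:470,200:420];cv2.imwrite('pics/d2.png',cv2.resize(a,None,fx=2.5,fy=2.5))"
```

```text
t: 4.1
ee_pos: [0.577, 0.1759, 0.1061]
tool_rot: [-2.959, 1.569, 1.54]
ft_force: [-0.4, -0.5, 0.1]
finger_gap: -0.0003
t 4.1 pos [0.577  0.1759 0.1061] col [0.     0.1061] q [ 0.0793  0.6134 -0.5701  1.7651  0.4114  0.8838 -0.8861] F [-0.3937 -0.4982  0.1152] gap -0.0003358107798318932
shift/0.3 [ 0.077  -0.0001  0.0003] turn/pi [ 0.0016 -0.0005  0.0001]
```

View pics/d2.png

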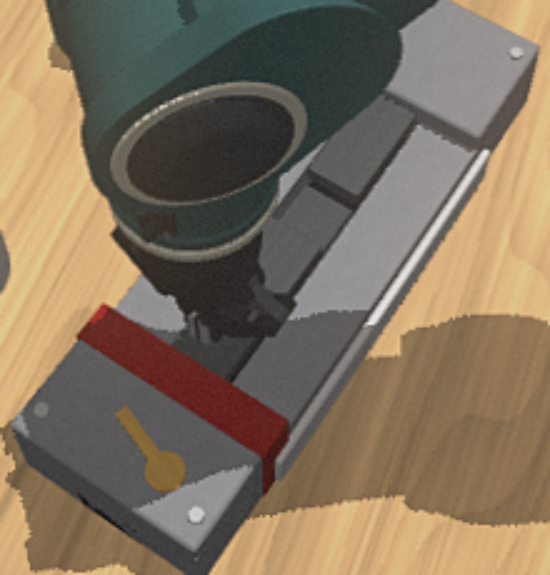

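View pics/d_wrist.png

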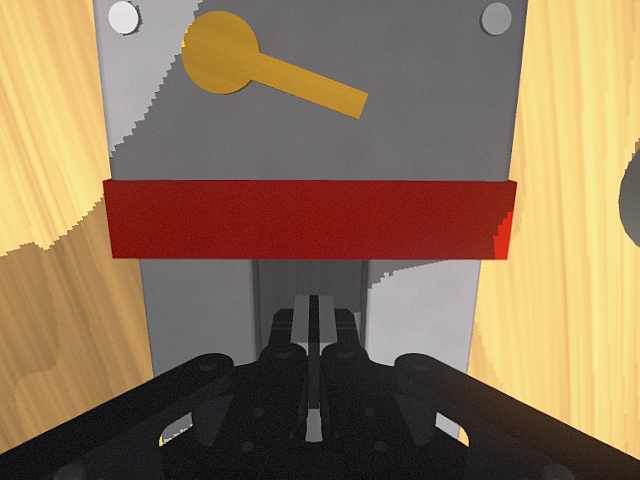

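The tip is centred on the strip (columns 255–365, with the fingers near 313) and clear of the red band's edge (row 259). Now a slow descent.

```bash
python3 -m jog '[0.03,0,-0.01,0,0,0, 0.05,0,-0.01,0,0,0, 0.06,0,-0.01,0,0,0, 0.065,0,-0.01,0,0,0, 0.065,0,-0.01,0,0,0]'; python3 -c "
from h import *
plan(0,.109,.083)"; python3 -m jog '[0.004,0,0,0,0,0, 0.008,0,0,0,0,0, 0.008,0,0,0,0,0]';python3 -c "
from h import *
plan(0,.109,.083)"
```

```text
t: 4.88
ee_pos: [0.578, 0.1791, 0.0874]
tool_rot: [2.743, 1.568, 0.959]
ft_force: [0.3, -0.3, 0.5]
finger_gap: 0.0001
t 4.875 pos [0.578  0.1791 0.0874] col [0.0004 0.1093] q [ 0.0637  0.6407 -0.5562  1.7694  0.4305  0.8532 -0.9041] F [ 0.286  -0.2867  0.5125] gap 0.00014378103711132437
shift/0.3 [ 0.0147 -0.0014  0.0012] turn/pi [ 0.0016 -0.0007 -0.0003]
t: 5.25
ee_pos: [0.5781, 0.1791, 0.085]
tool_rot: [2.686, 1.568, 0.902]
ft_force: [0.4, -0.1, 1.8]
finger_gap: 0.0001
t 5.25 pos [0.5781 0.1791 0.085 ] col [0.0005 0.1094] q [ 0.0623  0.6439 -0.5544  1.7702  0.4328  0.8492 -0.9058] F [ 0.3583 -0.1028  1.7902] gap 5.704648251594284e-05
shift/0.3 [ 0.0068 -0.0016  0.0012] turn/pi [ 0.0016 -0.0007 -0.0004]
```

```bash
python3 -m jog '[0.004,0,0,0,0,0, 0.008,0,0,0,0,0, 0.0105,0,0,0,0,0, 0.0105,0,0,0,0,0]';python3 -c "
from h import *
plan(0,.009,.082)"
```

```text
t: 5.75
ee_pos: [0.5781, 0.179, 0.0819]
tool_rot: [2.671, 1.568, 0.887]
ft_force: [-0.9, 0.5, 3.2]
finger_gap: -0.0
t 5.75 pos [0.5781 0.179  0.0819] col [0.0005 0.1093] q [ 0.0605  0.6482 -0.552   1.7714  0.4358  0.844  -0.9081] F [-0.8705  0.4988  3.2024] gap -1.0791104250668647e-05
shift/0.3 [-0.001  -0.0034  0.3344] turn/pi [ 0.0016 -0.0007 -0.0004]
```

```bash
python3 -m jog '[0,0,0.03,0,0,0, 0,0,0.06,0,0,0, 0,-0.001,0.09,0,0,0, 0,-0.001,0.12,0,0,0, 0,-0.001,0.15,0,0,0, 0,-0.002,0.18,0,0,0, 0,-0.002,0.21,0,0,0, 0,-0.002,0.24,0,0,0, 0,-0.003,0.27,0,0,0, 0,-0.003,0.27,0,0,0]';python3 -c "
from h import *
plan(0,-.017,.082)"
```

```text
t: 7.0
ee_pos: [0.5599, 0.0987, 0.0816]
tool_rot: [2.529, 1.57, 0.744]
ft_force: [0.1, -2.8, 3.5]
finger_gap: 0.0003
t 7.0 pos [0.5599 0.0987 0.0816] col [0.0001 0.027 ] q [ 0.2028  0.5962 -0.5563  1.8652  0.4256  0.7991 -0.7925] F [ 0.0917 -2.8277  3.5081] gap 0.00032414450310135296
shift/0.3 [-0.0015 -0.0009  0.1465] turn/pi [ 0.0012 -0.0003 -0.0002]
```

```bash
python3 -m jog '[0,0,0.02,0,0,0, 0,0,0.04,0,0,0, 0,0,0.06,0,0,0, 0,0,0.08,0,0,0]'; python3 -m jog '[0,0,0.01,0,0,0, 0,0,0.02,0,0,0]';python3 -m jog '[0,0,0.01,0,0,0, 0,0,0.02,0,0,0]';python3 -c "
from h import *
plan(0,-.017,.082)"
```

```text
t: 7.5
ee_pos: [0.5547, 0.0749, 0.0816]
tool_rot: [2.569, 1.569, 0.784]
ft_force: [-0.2, 2.9, 3.8]
finger_gap: -0.0001
t: 7.75
ee_pos: [0.5535, 0.0689, 0.0816]
tool_rot: [2.549, 1.569, 0.764]
ft_force: [0.7, 2.9, 4.2]
finger_gap: 0.0001
t: 8.0
ee_pos: [0.552, 0.0626, 0.0815]
tool_rot: [2.461, 1.57, 0.676]
ft_force: [0.8, 0.2, 2.1]
finger_gap: -0.0002
t 8.0 pos [0.552  0.0626 0.0815] col [ 0.0002 -0.01  ] q [ 0.2693  0.5776 -0.5571  1.8977  0.4209  0.7834 -0.7327] F [0.8327 0.1674 2.1022] gap -0.00016719262495378188
shift/0.3 [-0.0018 -0.0007  0.0233] turn/pi [ 0.0012 -0.0002 -0.0002]
```

```bash
python3 -m jog '[0,0,0.01,0,0,0, 0,0,0.01,0,0,0]';python3 -m jog '[0,0,0.01,0,0,0, 0,0,0.01,0,0,0]';python3 - <<'E'
from h import *
plan(0,-.018,.082)
for n in("side","wrist","scene"):
    f=arm.grab_frame(n); cv2.imwrite(f"pics/e_{n}.png",f["frame"][:,:,::-1])
a=cv2.imread('pics/e_scene.png')[130:280,210:410];cv2.imwrite('pics/e2.png',cv2.resize(a,None,fx=3,fy=3))
a=cv2.imread('pics/e_side.png')[220:420,240:440];cv2.imwrite('pics/e3.png',cv2.resize(a,None,fx=3,fy=3))
E
```

```text
t: 8.25
ee_pos: [0.5511, 0.0591, 0.0812]
tool_rot: [-2.705, 1.571, 1.793]
ft_force: [-0.8, -0.2, 0.5]
finger_gap: -0.0001
t: 8.5
ee_pos: [0.5503, 0.0558, 0.0811]
tool_rot: [-1.429, 1.57, 3.068]
ft_force: [0.5, 0.7, -0.2]
finger_gap: 0.0001
t 8.5 pos [0.5503 0.0558 0.0811] col [-0.    -0.017] q [ 0.2811  0.5751 -0.5565  1.9031  0.4201  0.7812 -0.7224] F [ 0.5175  0.7058 -0.1996] gap 0.0001488798840551368
shift/0.3 [-0.003   0.      0.0035] turn/pi [0.0009 0.     0.0001]
```

View pics/e2.png

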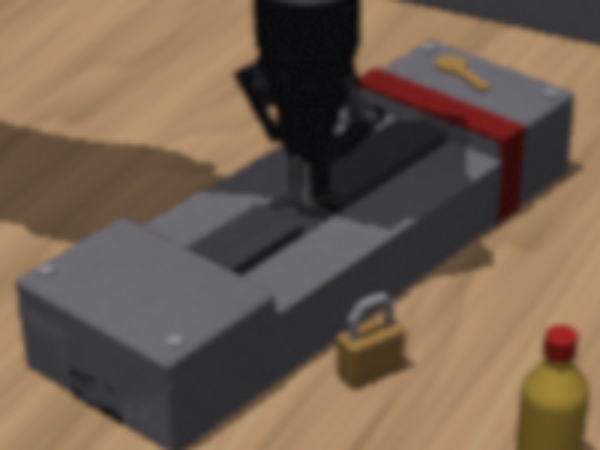

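View pics/e3.png

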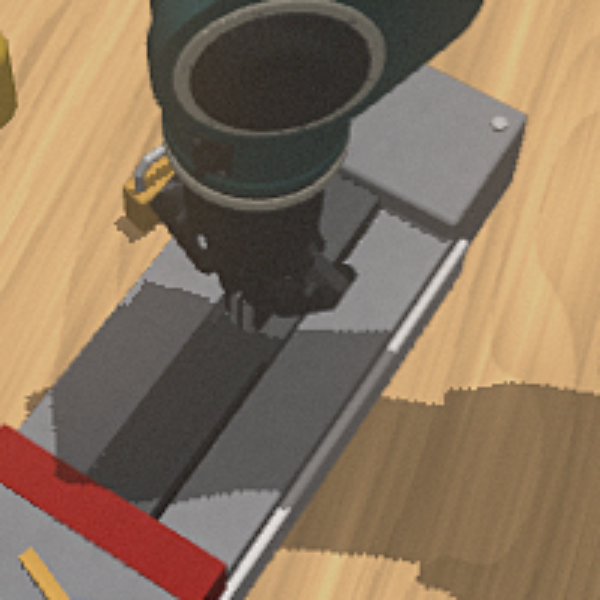

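At collector y = -17 mm the vertical force has dropped to zero, so the fingertip is in the notch, where the cameras put it. Now down to the release.

```bash
python3 -m jog '[0.01,0,0.003,0,0,0, 0.02,0,0.003,0,0,0, 0.03,0,0.003,0,0,0, 0.036,0,0.003,0,0,0, 0.042,0,0.003,0,0,0, 0.046,0,0.003,0,0,0]';python3 -c "
from h import *
plan(0,-.018,.059)"
```

```text
t: 9.4
ee_pos: [0.5503, 0.0554, 0.0675]
tool_rot: [2.857, 1.571, 1.072]
ft_force: [-2.5, 0.5, 5.5]
finger_gap: -0.0003
t 9.4 pos [0.5503 0.0554 0.0675] col [ 0.0001 -0.0174] q [ 0.2718  0.5954 -0.544   1.9085  0.4364  0.7566 -0.7341] F [-2.4651  0.5007  5.465 ] gap -0.00029377249980766415
shift/0.3 [ 0.0283 -0.0002  0.002 ] turn/pi [ 0.0011 -0.0001 -0.    ]
```

```bash
python3 -m jog '[0.004,0,0,0,0,0, 0.008,0,0,0,0,0, 0.012,0,0,0,0,0, 0.016,0,0,0,0,0, 0.02,0,0,0,0,0, 0.023,0,0,0,0,0, 0.023,0,0,0,0,0]';python3 -c "
from h import *
plan(0,-.018,.059)"
```

```text
t: 10.28
ee_pos: [0.5503, 0.0554, 0.0606]
tool_rot: [2.746, 1.571, 0.96]
ft_force: [-0.4, -1.0, 2.2]
finger_gap: 0.0002
t 10.275 pos [0.5503 0.0554 0.0606] col [ 0.     -0.0174] q [ 0.2664  0.6059 -0.5373  1.9108  0.4446  0.7445 -0.7406] F [-0.4127 -1.0363  2.2075] gap 0.0001913703027286709
shift/0.3 [ 0.0054 -0.0001  0.002 ] turn/pi [ 0.0011 -0.     -0.    ]
```

```bash
python3 -m jog '[0.002,0,0,0,0,0, 0.003,0,0,0,0,0]';python3 -m jog '[0.001,0,0,0,0,0, 0.0015,0,0,0,0,0]'
```

```text
t: 10.52
ee_pos: [0.5503, 0.0554, 0.0598]
tool_rot: [2.322, 1.571, 0.536]
ft_force: [-1.8, -0.7, 4.8]
finger_gap: 0.0003
t: 10.78
ee_pos: [0.5503, 0.0554, 0.0593]
tool_rot: [2.364, 1.571, 0.578]
ft_force: [-1.9, -0.3, 4.1]
finger_gap: -0.0003
```

```bash
python3 -m jog '[0.001,0,0,0,0,0, 0.001,0,0,0,0,0]'; python3 - <<'E'
from h import *
plan(0,-.018,.059)
for n in("side","scene"):
    f=arm.grab_frame(n); cv2.imwrite(f"pics/f_{n}.png",f["frame"][:,:,::-1])
a=cv2.imread('pics/f_side.png')[220:470,200:440];cv2.imwrite('pics/f3.png',cv2.resize(a,None,fx=2.4,fy=2.4))
E
```

```text
t: 11.02
ee_pos: [0.5503, 0.0554, 0.0591]
tool_rot: [1.931, 1.571, 0.146]
ft_force: [-2.3, -0.1, 5.3]
finger_gap: 0.0002
t 11.025 pos [0.5503 0.0554 0.0591] col [ 0.0001 -0.0173] q [ 0.2651  0.6083 -0.5358  1.9112  0.4466  0.7417 -0.7422] F [-2.3343 -0.0532  5.3363] gap 0.0002028795050212199
shift/0.3 [ 0.0003 -0.0003  0.0022] turn/pi [ 0.0011 -0.     -0.0001]
```

View pics/f3.png

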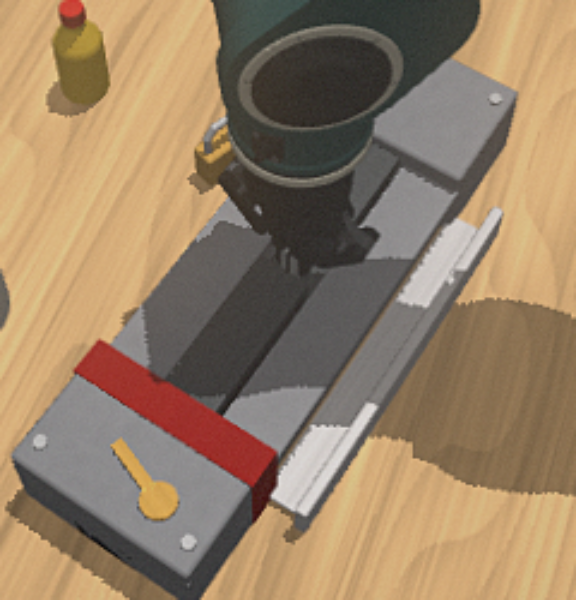

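The drawer is out (its white-edged tray lies to the right of the body, from (300,520) to (500,210)), and the release is down about 9.9 of 10 mm. Coming away straight up.

```bash
python3 -m jog '[-0.02,0,0,0,0,0, -0.06,0,0,0,0,0, -0.12,0,0,0,0,0, -0.2,0,0,0,0,0, -0.3,0,0,0,0,0, -0.4,0,0,0,0,0, -0.5,0,0,0,0,0, -0.5,0,0.2,0,0,0, -0.5,0,0.4,0,0,0, -0.5,0,0.4,0,0,0]'; python3 - <<'E'
from h import *
plan(0,-.018,.059)
for n in("side","scene","wrist"):
    f=arm.grab_frame(n); cv2.imwrite(f"pics/g_{n}.png",f["frame"][:,:,::-1])
E
```

```text
t: 12.38
ee_pos: [0.5238, -0.0665, 0.2101]
tool_rot: [0.47, 1.569, -1.322]
ft_force: [0.9, 1.4, 0.2]
finger_gap: -0.0001
t 12.375 pos [ 0.5238 -0.0665  0.2101] col [ 0.0006 -0.1422] q [ 0.5815  0.346  -0.62    1.8776  0.2399  0.9915 -0.3641] F [0.8897 1.4273 0.1723] gap -0.00014634360205571974
shift/0.3 [ 0.5029 -0.0037 -0.4147] turn/pi [-0.001   0.0005 -0.0003]
```

View pics/g_side.png

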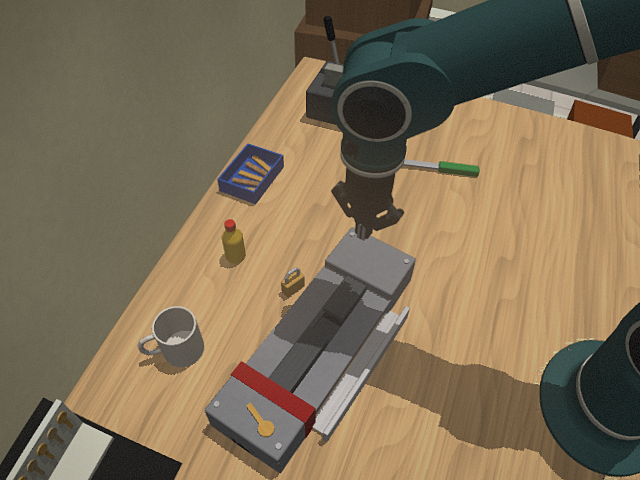

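View pics/g_scene.png

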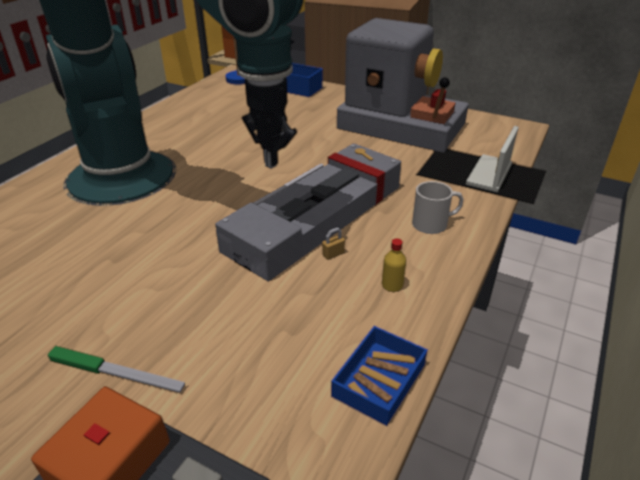

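The drawer stays out (to (320,435)–(408,310) in the side view). The key, padlock, mug, oil bottle and file are where they were, and the arm is clear. Handing in.

```bash
python3 -c "
from workcell import arm
print(arm.sign_off())"
```

```text
the job is handed in; nothing more can be done
None
```

The drawer is out and the job was handed in at about 12.5 s, well inside the 45 s limit.

- **Strip:** With the fingers shut, I pressed it about 3 mm down (3.2 N) at collector y ≈ +109 mm, next to the red-banded cover. I then slid the fingertip along it until the vertical force fell from about 4 N to zero at y ≈ -17 mm. The cameras also put the notch there (centre about -18 mm).
- **Release:** I pushed it down about 9.9 mm of its 10 mm travel. That figure comes from the measured fingertip height, and readings after each move stayed at about 5.5 N or less. I stopped just short of feeling the hard stop.
- **Last checks:** After I backed away, the pictures showed the drawer still out and the key blank, padlock, mug, oil bottle and file where they had been, judged by eye. The arm stood clear; the force readings of up to 1.4 N there are slightly above the usual noise of up to about 1 N.
- **Disagreement:** The side and scene cameras disagreed by up to 1 cm on where the collector was. The wrist view put the red band's edge about 5 mm from their average, so I corrected my frame from that before touching anything.

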